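# Load and lock the clamping jig

## Robot

A 6-joint arm with a two-finger parallel gripper is mounted at the origin on the work surface. World frame = base frame: x ahead of the robot, y to its left, z up, the work surface at z = 0. Lengths are in m, angles in rad, forces in N, time in s.
With the tool pointing down it reaches from about 0.275 to 0.875 m from the base axis. Payload 12.5 kg.
Tool frame: the origin (TCP) lies on the centre line of the jaws, within the pads' length; the fingertips stand r.finger_overhang ahead of it and the grasp point (between the pads) lies 3 mm ahead of it (r.finger_overhang is the distance from the TCP to the fingertips, in m); z points along the fingers, y is the direction in which the jaws open and shut (so a half turn about z gives the same grasp; the last joint's range is limited). The gripper opens to 85 mm and grips with 20 to 120 N. Pads are 22 mm wide; open, the fingers measure 114 mm over their backs; the gripper's body (76 mm by 85 mm) begins 54 mm behind the grasp point. The pads swing forward as they close: fully open they stand 13 mm farther back than shut.
Start: joints at [1.074, 0.351, 1.652, -0, 1.139, -0.085], TCP at [0.22, 0.504, 0.253] pointing down, gripper open.
Joint ranges: [-2.75, 2.75], [-0.79, 2.1], [0.01, 2.65], [-1.57, 4.71], [0.07, 3.14], [-2.87, 2.87]. Speed limits (rad/s): [2.22, 2.22, 2.79, 3.14, 3.14, 3.14].

## Interface

Orientations are given as a unit quaternion [x, y, z, w].
In Python, from cell import r, optics gives the robot as it stands. The module is installed in compiled form; this text tells all that it offers. Calls block until the motion is done:
- r.move_to(position, orientation): joint-space move of the TCP to a pose.
- r.move_linear(position, rot=None, vel=0.15): straight line of the TCP; rot=None keeps the orientation; vel is the mean speed in m/s.
- r.set_joints(angles): joint-space move.
- r.set_gripper(opening, squeeze=None): opening from 0.0 (shut) to 1.0 (fully open); squeeze is the grip in N (None keeps the last); returns when the fingers have stopped.
- r.sleep(seconds).
- r.inverse_kinematics(position, orientation): joint angles nearest the present ones, or None.
- optics.get_image(name): name is "scene" or "top"; returns a dict with "pixels" (400x640x3 uint8, red, green, blue), "depth" (400x640 float32, m along the optical axis (not along the pixel's ray), 0 where there is no reading), "fx", "fy", "cx", "cy" (pixels), "camera_from_world" (4x4, takes a point from world to camera coordinates). Camera axes: x right, y down, z forward; pixel columns grow to the right and rows downward; lengths in m; the calibration is good to about 2 mm. A picture is of the moment at which its call begins.
A pose or a line that the arm cannot do raises r.PlanningError and nothing moves.
- r.hand_in(): hands the job in, once; it reports no verdict.
Readings, each from a call of its own:
- r.current_t(): time.
- r.current_q(): joint angles.
- r.current_qvel(): joint speeds.
- r.current_effort(): joint torques, N m.
- r.current_tool_pos(): TCP position.
- r.current_ee_rot(): TCP orientation.
- r.current_contact_force(): force on the tool from outside, world axes, zero at the start.
- r.current_torque(): the same for the moment, N m.
- r.current_opening(): opening from 0.0 (shut) to 1.0 (fully open).
Only numpy, scipy, OpenCV 4.12 (cv2) and the standard library are available. Lean on these libraries where they do the work, as an engineer would, in place of code of your own. Each camera call takes 0.05 s, during which the arm holds its last target.

## Task

Get the clamping jig ready: put the dark offcut that was left in it into the blue bin and draw the jaw fully back. Then stand every light oak block with a white glide under it upright in the jig's channel, one behind another with their broad faces towards the fence, and after that slide the jaw up and press firmly until you feel the whole pack come tight against the fence. Last, with the pack tight, swing the red locking lever all the way down, and leave the other things on the bench alone.

Things in the scene. Friction and masses are not known exactly. Their poses are not given: they have to be found in the camera images.
- block_1: a light oak furniture foot block standing upright on the slippery white plastic glide (6 mm) under its narrow side; 30 thick (its x) x 64 wide (its y) x 54 mm high (its z), about 80 g, give or take a third; origin at the centre of its underside, z up. The blocks are alike and any may be absent
- block_2: a light oak furniture foot block standing upright on the slippery white plastic glide (6 mm) under its narrow side; 30 thick (its x) x 64 wide (its y) x 54 mm high (its z), about 80 g, give or take a third; origin at the centre of its underside, z up. The blocks are alike and any may be absent
- block_3: a light oak furniture foot block standing upright on the slippery white plastic glide (6 mm) under its narrow side; 30 thick (its x) x 64 wide (its y) x 54 mm high (its z), about 80 g, give or take a third; origin at the centre of its underside, z up. The blocks are alike and any may be absent
- block_4: a light oak furniture foot block standing upright on the slippery white plastic glide (6 mm) under its narrow side; 30 thick (its x) x 64 wide (its y) x 54 mm high (its z), about 80 g, give or take a third; origin at the centre of its underside, z up. The blocks are alike and any may be absent
- block_5: a light oak furniture foot block standing upright on the slippery white plastic glide (6 mm) under its narrow side; 30 thick (its x) x 64 wide (its y) x 54 mm high (its z), about 80 g, give or take a third; origin at the centre of its underside, z up. The blocks are alike and any may be absent
- offcut: dark scrap of wood, 34 (x) x 40 (y) x 50 mm high, 50 g, standing in the jig's channel at first; origin at the centre of its underside
- bin: open blue bin fixed to the bench, 125 x 125 x 55 mm high outside, walls 4 mm, floor about 4 mm; origin at the centre of its underside
- jig: fixed jig on a grey board, x -130 to 190, y -60 to 60 mm, 15 mm thick; origin on the bench under the channel's middle line. The channel runs along its x, +x from jaw to fence; its floor is 15 mm up. Two rails flank it, x -105 to 120 mm, 14 mm high above the floor, 12 thick, 69 mm apart inside: a block across it (block x along jig x) has 2.5 mm play at each end
- fence: fixed dark stop at the far end of the channel, 20 mm thick, 93 mm wide, 45 mm high above the channel floor (60 mm above the bench); origin at the bottom centre of the face that meets the blocks, axes as the jig's
- fence_face (a point): bottom centre of the fence's face, on the channel floor at jig x = +120 mm; axes as the jig's, so a tight pack of n blocks reaches from here to 30 n mm towards the jig's -x
- jaw (a joint): how far the sliding jaw has come towards the fence, m: 0 fully back (face 180 mm from the fence), 0.17 farthest. It starts part of the way in. It slides along the jig's x, drags with about 2 N and stays where it is left; 10 to 20 N on it presses the pack well home
- jaw_face (a point): bottom centre of the jaw's pushing face, on the channel floor; axes as the jig's. The jaw block is 36 mm long behind it, 64 mm wide, its top 35 mm above the floor
- jaw_grip (a point): middle of the black grip post on top of the jaw, 22 (x) x 30 (y) mm, 80 mm above the bench, 18 mm behind the jaw's face; the post stands from 50 to 92 mm above the bench and can be gripped across its 30 mm (jig y)
- lock (a joint): angle of the red locking lever, rad: 0 upright (unlocked), 1.4 fully down (locked). It stands near 0 at first, swings about the jig's x axis, its tip going towards the jig's -y, and stays where it is left (about 0.06 N m)
- lock_pivot (a point): the lever's pivot, behind the fence at jig x = 158, y = 30 mm, 40 mm above the bench, on a 26 x 26 mm steel post 38 mm high
- lock_tip (a point): centre of the red ball (20 mm across) at the end of the lever, 55 mm from the pivot; the lever bar is 12 mm thick. When locked it lies 49 mm above the bench
- sanding_block: bystander among the oak blocks: cork sanding block with a red sole, 34 x 70 x 26 mm, lying flat; origin at its underside
- pencil: bystander: green pencil, 7 x 175 x 7 mm, lying along its y
- phone: bystander: black phone, 74 x 150 x 9 mm, lying flat
- tape_roll: bystander: roll of yellow tape lying flat, 100 mm across, 25 mm high
Things that resemble listed ones, but are neither listed nor needed, are in the scene too. Leave any turquoise look-alike of the block_4 alone. Leave any turquoise look-alike of the block_3 alone.

How it is judged:
By the outcome, as a careful person would: the job done as asked, in the order asked, and still so for the second after the job is handed in, with the robot touching nothing.
Of block_1, block_2, block_3, block_4, block_5 only 3 to 5 are there at a start; the rules pass over those that are not, and their reading is None.
At some moment in a run one of block_1, block_2, block_3, block_4, block_5 may be knocked a few centimetres aside while the robot is not near it.
It also fails if it takes over 210 s, if anything falls off the work surface, if the arm or the gripper's body presses on something with over 40 N, if the wrist force passes 120 N, or if a joint passes its speed limit or range.

## Working session

There is one attempt and no reset: what is moved stays moved. The work goes in short steps, each a Python script; the robot and the scene stay as the last script left them, time stands still between calls to the robot, and variables do not carry over. Pictures are saved under pics/ and viewed, and the job is handed in when it is done.

```bash
mkdir -p pics; python3 - <<'E'
from cell import r, optics
import cv2,numpy as np
for n in("scene","top"):
    d=optics.get_image(n); cv2.imwrite(f"pics/{n}0.png",d["pixels"][:,:,::-1]); np.savez(f"{n}0.npz",**d)
    print(n,d["fx"],d["cx"],d["cy"],np.round(d["camera_from_world"],3).tolist(), (d["depth"]==0).mean())
print(r.finger_overhang,r.current_ee_rot(),r.current_tool_pos(),r.current_t())
E
```

```text
scene 411.12425620056433 325.69057330980627 194.97234399308377 [[-0.309, 0.951, -0.007, 0.184], [0.735, 0.234, -0.636, -0.344], [-0.603, -0.202, -0.771, 1.474], [0.0, 0.0, 0.0, 1.0]] 0.00404296875
top 428.6481964000448 316.7217797305422 199.07431785347032 [[-0.023, -1.0, -0.016, -0.007], [-0.988, 0.025, -0.151, 0.539], [0.151, 0.012, -0.988, 1.067], [0.0, 0.0, 0.0, 1.0]] 0.00408984375
0.022 [ 2.04456024e-01  9.78875618e-01 -4.84000226e-04 -1.58033677e-04] [0.21999327 0.50380481 0.25282405] 0.1
```

View pics/scene0.png

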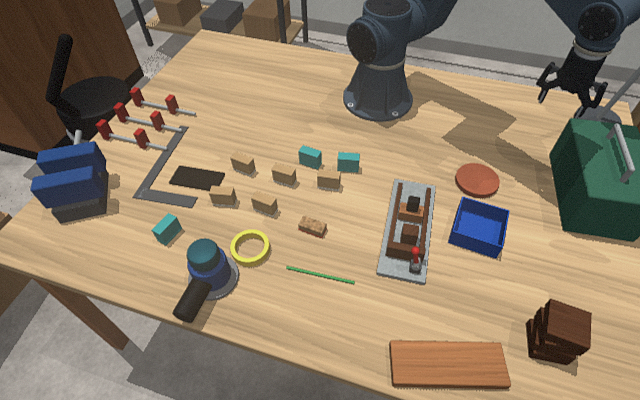

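View pics/top0.png

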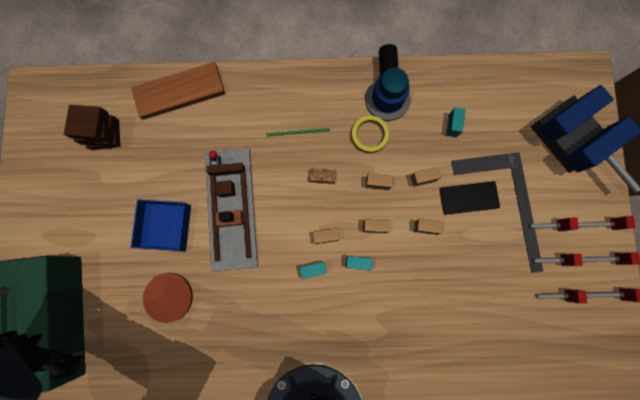

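The top view shows five light oak candidates, at (380,181), (427,176), (377,226), (327,235) and (429,227). The cork block is at (322,176), turquoise look-alikes are at (312,270), (360,263) and (457,122), the jig is around (232,208) and the blue bin is at (161,226). I'll confirm these on enlarged crops.

```bash
python3 - <<'E'
import cv2,numpy as np
a=cv2.imread("pics/scene0.png"); b=cv2.imread("pics/top0.png")
cv2.imwrite("pics/c1.png",cv2.resize(a[135:250,195:365],None,fx=4.5,fy=4.5,interpolation=cv2.INTER_CUBIC))
cv2.imwrite("pics/c2.png",cv2.resize(a[170:290,370:450],None,fx=5,fy=5,interpolation=cv2.INTER_CUBIC))
cv2.imwrite("pics/c3.png",cv2.resize(b[140:280,190:460],None,fx=2.9,fy=2.9,interpolation=cv2.INTER_CUBIC))
E
```

```text
(no output)
```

View pics/c1.png

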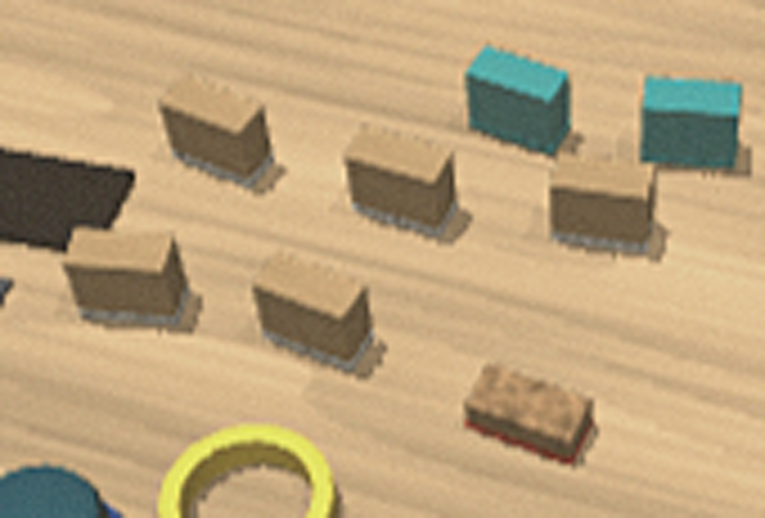

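View pics/c2.png

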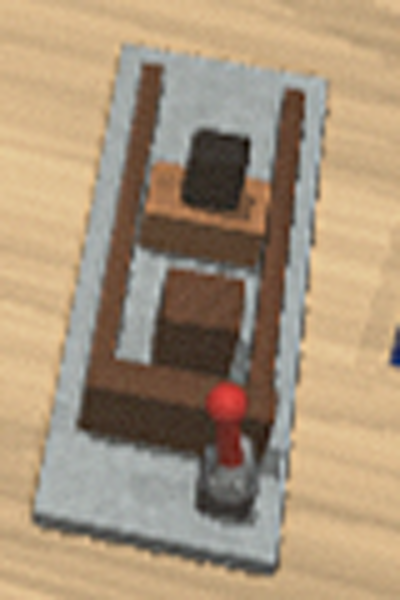

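View pics/c3.png

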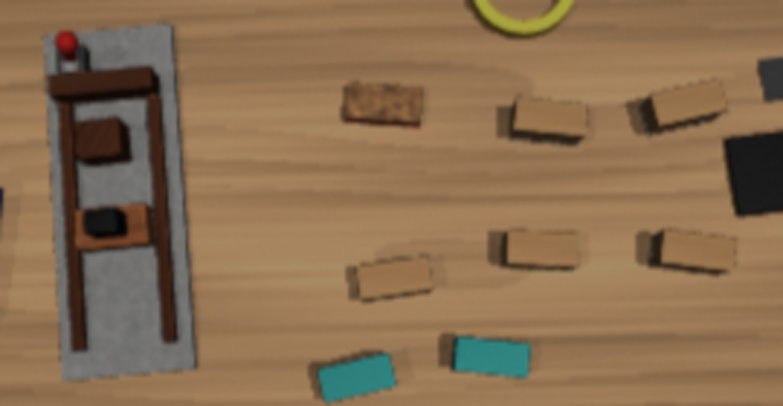

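```bash
cat > h.py <<'E'
import cv2,numpy as np
from cell import r, optics
def cloud(d):
    T=d["camera_from_world"]; D=d["depth"]; v,u=np.mgrid[:400,:640]
    P=np.stack([(u-d["cx"])/d["fx"]*D,(v-d["cy"])/d["fy"]*D,D],-1)
    W=(P-T[:3,3])@T[:3,:3]
    W[D==0]=np.nan
    return W
def onplane(d,uv,z):
    T=d["camera_from_world"]; uv=np.atleast_2d(uv).astype(float)
    ray=np.c_[(uv[:,0]-d["cx"])/d["fx"],(uv[:,1]-d["cy"])/d["fy"],np.ones(len(uv))]@T[:3,:3]
    c=-T[:3,:3].T@T[:3,3]
    return c+ray*((z-c[2])/ray[:,2])[:,None]
def project(d,p):
    T=d["camera_from_world"]; q=T[:3,:3]@p+T[:3,3]; return d["fx"]*q[0]/q[2]+d["cx"],d["fy"]*q[1]/q[2]+d["cy"]
def rect(pts):
    (cx,cy),(w,h),a=cv2.minAreaRect(np.float32(pts*1000))
    if w>h: w,h=h,w; a+=90
    # a = direction angle of short side
    a=(a+90)%180-90
    return cx/1000,cy/1000,w,h,a
def blocks(d,zr=(0.042,0.066),show=True):
    """oak tops: (cx,cy,angle of short side deg)"""
    W=cloud(d); hsv=cv2.cvtColor(d["pixels"],cv2.COLOR_RGB2HSV)
    m=((W[...,2]>zr[0])&(W[...,2]<zr[1])).astype(np.uint8)
    n,L,st,ce=cv2.connectedComponentsWithStats(m,connectivity=4)
    out=[]
    for i in range(1,n):
        if not 100<st[i,4]<1200: continue
        s=L==i; z=np.median(W[s][:,2])
        vu=np.argwhere(s); pts=onplane(d,vu[:,::-1],z)[:,:2]
        R=rect(pts); c=np.median(hsv[s],0)
        out.append((R,ce[i],z,c))
        if show: print(np.round(ce[i]),st[i,4],"z%.4f"%z,"xy %.4f %.4f  w%.1f h%.1f a%.1f"%R,c)
    return out
E
python3 - <<'E'
from h import *
d=dict(np.load("top0.npz")); blocks(d)
W=cloud(d)
for p in [(240,190),(300,210),(227,230),(213,156),(225,188),(232,255)]: print(p,W[p[1],p[0]].round(4))
hsv=cv2.cvtColor(d["pixels"],cv2.COLOR_RGB2HSV)
# jig board: low saturation, around
z=W[...,2]
m=((hsv[...,1]<60)&(hsv[...,2]>60)&(abs(z-.015)<.006)).astype(np.uint8)
n,L,st,ce=cv2.connectedComponentsWithStats(m)
m2=np.zeros_like(m); m2[140:280,200:262]=(z[140:280,200:262]>.009)
vu=np.argwhere(m2); 
board=(m2>0)&(abs(z-.015)<.005)
print("board",rect(onplane(d,np.argwhere(board)[:,::-1],.015)[:,:2]))
mb=((hsv[...,0]>105)&(hsv[...,0]<130)&(hsv[...,1]>150)).astype(np.uint8); mb[:,:120]=0;mb[:,200:]=0
top=(mb>0)&(z>.045); print("bin",top.sum(),rect(onplane(d,np.argwhere(top)[:,::-1],.055)[:,:2]))
E
```

```text
[381.  60.] 157 z0.0595 xy 0.9051 -0.2036  w18.6 h82.3 a87.4 [16. 40.  8.]
[385. 104.] 111 z0.0548 xy 0.7902 -0.2069  w36.9 h86.2 a-24.7 [110. 196.  23.]
[457. 120.] 302 z0.0532 xy 0.7361 -0.3914  w32.9 h68.0 a78.0 [ 88. 173. 114.]
[106. 133.] 198 z0.0548 xy 0.7234 0.5323  w53.1 h98.5 a55.2 [  9. 174.  19.]
[223. 168.] 368 z0.0588 xy 0.6322 0.2169  w44.6 h95.7 a4.6 [  9. 166.  59.]
[427. 175.] 307 z0.0534 xy 0.5909 -0.3026  w31.3 h66.4 a11.9 [ 15. 127. 148.]
[379. 180.] 301 z0.0536 xy 0.5812 -0.1810  w31.5 h64.4 a-6.8 [ 15. 127. 149.]
[224. 188.] 171 z0.0632 xy 0.5693 0.2158  w38.9 h43.3 a8.2 [  9. 167.  57.]
[157. 224.] 494 z0.0535 xy 0.4805 0.3852  w125.0 h129.9 a-5.4 [111.  198.   84.5]
[230. 219.] 227 z0.0500 xy 0.4938 0.2077  w36.9 h64.9 a4.3 [ 11. 166. 105.]
[628. 222.] 160 z0.0582 xy 0.4588 -0.7923  w30.0 h34.0 a-1.4 [  1.  211.  114.5]
[571. 224.] 144 z0.0584 xy 0.4584 -0.6539  w27.6 h31.3 a-1.4 [  1.  211.  121.5]
[430. 226.] 316 z0.0535 xy 0.4602 -0.3027  w30.8 h65.9 a-8.6 [ 15. 126. 149.]
[377. 226.] 313 z0.0535 xy 0.4646 -0.1690  w30.5 h63.1 a-2.3 [ 15. 126. 150.]
[325. 2
[... 416 characters left out ...]
579 -0.0049  w29.8 h63.9 a11.8 [ 89. 163. 128.]
[635. 296.] 108 z0.0573 xy 0.2788 -0.7884  w19.2 h29.8 a82.4 [  1. 213.  65.]
[580. 297.] 158 z0.0589 xy 0.2790 -0.6538  w28.5 h30.0 a-1.2 [  1. 211. 125.]
[311. 388.] 191 z0.0544 xy 0.0815 0.0018  w26.9 h110.1 a0.2 [105.  67.  16.]
(240, 190) [0.5726 0.1845 0.0136]
(300, 210) [0.5163 0.0261 0.0027]
(227, 230) [0.4669 0.2186 0.0121]
(213, 156) [0.645  0.2358 0.0991]
(225, 188) [0.569  0.2123 0.0674]
(232, 255) [0.4011 0.2035 0.0193]
board (0.5236438598632812, 0.21008053588867187, 120.67813873291016, 319.3920593261719, -86.02874302864075)
bin 317 (0.4811171264648437, 0.3838094787597656, 121.36126708984375, 125.7082748413086, -5.4396820068359375)
```

All five oak blocks show a white glide. The cork block has a red sole and the turquoise ones have no glide. Next I'll refine the jig and offcut poses using both views.

```bash
python3 - <<'E'
from h import *
for nm in ("top","scene"):
    d=dict(np.load(nm+"0.npz")); W=cloud(d); z=W[...,2]
    near=(abs(W[...,0]-.52)<.2)&(abs(W[...,1]-.21)<.1)
    m=near&(abs(z-.015)<.005); n,L,st,_=cv2.connectedComponentsWithStats(m.astype(np.uint8)); 
    hsv=cv2.cvtColor(d["pixels"],cv2.COLOR_RGB2HSV)
    g=near&(hsv[...,1]<70)&(z<.03)
    R=rect(onplane(d,np.argwhere(cv2.morphologyEx(g.astype(np.uint8),cv2.MORPH_OPEN,np.ones((2,2))))[:,::-1],.015)[:,:2]); print(nm,"board",np.round(R,4))
    # coordinates in jig frame from angle 4deg
    o=np.array([.4937,.2080]); a=np.radians(4.0); ex=np.array([np.cos(a),np.sin(a)]); ey=np.array([-ex[1],ex[0]])
    J=np.stack([(W[...,:2]-o)@ex,(W[...,:2]-o)@ey,z],-1)
    def sel(mask,h,name):
        uv=np.argwhere(mask)[:,::-1]; p=onplane(d,uv,h)[:,:2]; q=np.c_[(p-o)@ex,(p-o)@ey]*1000
        print(name,len(q),"x",np.percentile(q[:,0],[1,50,99]).round(1),"y",np.percentile(q[:,1],[1,50,99]).round(1))
    dark=hsv[...,2]<140
    rail=near&(abs(z-.029)<.005)&(J[...,0]<-.01)&(J[...,0]>-.1)
    sel(rail&(J[...,1]>0.02),.029,"rail+ (34.5..46.5)"); sel(rail&(J[...,1]<-.02),.029,"rail-")
    sel(near&(abs(z-.060)<.006)&(J[...,0]>.105)&(J[...,0]<.15),.06,"fence x120-140 y+-46.5")
    oc=near&(z>.060)&(J[...,0]>.03)&(J[...,0]<.11)
    p=onplane(d,np.argwhere(oc)[:,::-1],.065)[:,:2]; print("offcut",oc.sum(),np.round(rect(p),4)); sel(oc,.065,"oc")
    sel(near&(abs(z-.05)<.004)&(J[...,0]<.03),.05,"jawtop (x 36 long)")
    sel(near&(z>.085)&(J[...,0]<.04),.092,"post")
    sel(near&(z>.09)&(J[...,0]>.13),.095,"ball")
    print("bin", end=" ");mb=(hsv[...,0]>105)&(hsv[...,0]<130)&(hsv[...,1]>150)&(z>.048)&(abs(W[...,0]-.48)<.09)&(abs(W[...,1]-.384)<.09)
    print(np.round(rect(onplane(d,np.argwhere(mb)[:,::-1],.055)[:,:2]),4))
E
```

```text
top board [ 5.222000e-01  2.069000e-01  1.209037e+02  3.197109e+02 -8.606740e+01]
rail+ (34.5..46.5) 170 x [-99.5 -57.1 -11.5] y [34.3 40.8 47. ]
rail- 175 x [-99.5 -55.3 -11.1] y [-46.7 -40.2 -31.2]
fence x120-140 y+-46.5 284 x [119.  129.6 139.6] y [-45.9  -0.2  46.3]
offcut 206 [ 0.571   0.2176 34.1728 39.9117  6.7921]
oc 206 x [61.  77.5 94.3] y [-15.4   4.3  24.2]
jawtop (x 36 long) 197 x [-17.4  -4.5  18.4] y [-31.4 -13.6  31.3]
post 110 x [-10.6   0.4  11.1] y [-14.8  -0.1  14.7]
ball 52 x [148.8 158.  167.3] y [10.3 19.2 28.1]
bin [  0.4812   0.3842 121.342  125.0168  -5.5134]
scene board [ 5.300000e-01  2.132000e-01  1.203755e+02  3.275529e+02 -8.607240e+01]
rail+ (34.5..46.5) 113 x [-100.3  -57.1  -12.6] y [33.1 39.2 45.2]
rail- 107 x [-100.5  -54.7  -11.7] y [-47.4 -41.5 -35.8]
fence x120-140 y+-46.5 257 x [120.1 131.5 143.4] y [-46.3  -8.9  44.1]
offcut 190 [ 0.5733  0.2163 38.3043 39.8478  9.8926]
oc 190 x [61.5 79.7 97.6] y [-16.5   3.2  22.5]
jawtop (x 36 long) 187 x [-16.9   8.2  21.9] y [-32.4  -0.5  30.1]
post 93 x [-9.7  3.4 16.7] y [-15.5  -1.1  13.2]
ball 59 x [146.3 157.6 168.7] y [ 9.4 18.  26.9]
bin [  0.4851   0.3852 124.5128 128.4596  84.6998]
```

```bash
cat >> h.py <<'E'
from scipy.spatial.transform import Rotation as Ro
JO=np.array([.4937,.2080]); JA=np.radians(4.0)
EX=np.array([np.cos(JA),np.sin(JA)]); EY=np.array([-EX[1],EX[0]])
def jig(x,y): return JO+EX*x/1000+EY*y/1000
def quat(phi_deg):
    p=np.radians(phi_deg); y=np.array([np.cos(p),np.sin(p),0]); z=np.array([0,0,-1.]); x=np.cross(y,z)
    return Ro.from_matrix(np.c_[x,y,z]).as_quat()
def P(xy,z): return [float(xy[0]),float(xy[1]),float(z)]
def F(): return np.round(np.array(r.current_contact_force()),1)
def say(*a): print("t%.1f"%r.current_t(),*a,"tcp",np.round(r.current_tool_pos(),4),"F",F(),"op %.3f"%r.current_opening())
def shot(tag):
    for n in("top","scene"):
        d=optics.get_image(n); cv2.imwrite(f"pics/{n}_{tag}.png",d["pixels"][:,:,::-1]); np.savez(f"{n}_{tag}.npz",**d)
E
python3 - <<'E'
from h import *
xy=jig(77.7,4.2); q=quat(96.8)
print(r.inverse_kinematics(P(xy,.056),q))
r.move_to(P(xy,.16),q); say("above")
r.set_gripper(.8,30)
r.move_linear(P(xy,.056),vel=.12); say("down")
r.set_gripper(0,30); say("grip")
r.move_linear(P(xy,.16),vel=.15); say("lift")
d=optics.get_image("scene"); cv2.imwrite("pics/s1.png",d["pixels"][150:300,330:520,::-1].repeat(3,0).repeat(3,1))
E
```

```text
[ 2.87978037e-01  7.10378631e-01  1.61393899e+00 -4.44089210e-16
  8.17275030e-01 -1.40150068e+00]
t1.8 above tcp [0.5706 0.2183 0.1602] F [ 0.4 -0.8 -0.4] op 0.998
t3.1 down tcp [0.5714 0.2177 0.0567] F [-0.5  0.4 -0. ] op 0.799
t3.5 grip tcp [0.5713 0.2178 0.0567] F [-0.8 -0.9  6.4] op 0.461
t4.3 lift tcp [0.5704 0.2174 0.159 ] F [-0.5  0.8 -1. ] op 0.463
```

View pics/s1.png

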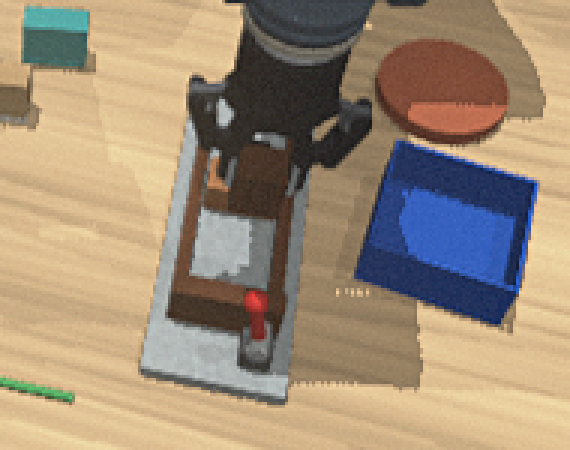

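The dark offcut is held between the fingers, clear of the channel at about (265,165) in the crop. It goes into the bin next, and then I'll draw the jaw back.

```bash
python3 - <<'E'
from h import *
b=(.482,.3845); q=quat(84.5)
r.move_to(P(b,.17),q)
r.move_linear(P(b,.051),vel=.15); say("in bin")
r.set_gripper(.7); say("open")
r.move_linear(P(b,.17),vel=.2)
q=quat(94); xy=jig(0.3,0)
r.move_to(P(xy,.15),q)
r.move_linear(P(xy,.080),vel=.12); say("at post")
r.set_gripper(0,30); say("grip")
E
```

```text
t6.1 in bin tcp [0.4826 0.3846 0.0519] F [0.  0.4 0.4] op 0.462
t6.4 open tcp [0.4822 0.3847 0.0515] F [-0.4  0.1 -0.4] op 0.700
t8.7 at post tcp [0.4943 0.2085 0.0805] F [ 1.7 -0.1  0.4] op 0.701
t9.0 grip tcp [0.4945 0.2075 0.0809] F [-0.3 -7.   5. ] op 0.346
```

```bash
python3 - <<'E'
from h import *
for dy in (-0.6,-1.2,-1.8):
    r.move_linear(P(jig(0.3,dy),.080),vel=.02); r.sleep(.2); f=np.array(r.current_contact_force()); print(dy,"lat",round(f[:2]@EY,1),"ax",round(f[:2]@EX,1)); 
    if f[:2]@EY>-0.3: break
p=np.array(r.current_tool_pos())[:2]
y=dy
r.move_linear(P(jig(-60,y),.080),vel=.08); say("60")
for x in np.arange(-66,-92,-2):
    r.move_linear(P(jig(x,y),.080),vel=.03)
    f=np.array(r.current_contact_force()); t=np.array(r.current_tool_pos())[:2]-JO
    print(x,"ax %.1f lat %.1f"%(f[:2]@EX,f[:2]@EY),"jig",(t@EX*1000).round(1),(t@EY*1000).round(1))
    if f[:2]@EX>8: break
E
```

```text
-0.6 lat -2.7 ax -1.3
-1.2 lat 3.1 ax -1.2
t10.8 60 tcp [0.434  0.2031 0.0809] F [-1.8  4.4  9.6] op 0.350
-66 ax -2.2 lat 4.7 jig -65.8 -0.7
-68 ax -0.5 lat 4.2 jig -67.5 -0.7
-70 ax -0.5 lat 4.2 jig -69.4 -0.7
-72 ax 0.4 lat 4.5 jig -71.4 -0.7
-74 ax 0.2 lat 4.5 jig -73.4 -0.7
-76 ax -0.5 lat 5.0 jig -75.4 -0.7
-78 ax 0.4 lat 5.0 jig -77.4 -0.7
-80 ax 9.9 lat 3.0 jig -78.0 -0.7
```

```bash
python3 - <<'E'
s=open('h.py').read()
s=s.replace("JO=np.array([.4937,.2080]); JA=np.radians(4.0)","JO=np.array([.4937,.2080])+np.array([-.07,.9975])*-.0009; JA=np.radians(3.75)")
s+='''
def oak(tag):
    shot(tag)
    d=dict(np.load(f"top_{tag}.npz")); W=cloud(d); out=[]
    for R,c,z,h in blocks(d,show=False):
        if 11<h[0]<20 and h[1]<150 and h[2]>110 and R[1]<.08 and 24<R[2]<38 and 57<R[3]<72:
            p=onplane(d,[c],.054)[0]; out.append((R[0],R[1],R[4],c))
    for o in out: print("oak x%.4f y%.4f a%.1f"%o[:3],o[3].round())
    return out
'''
open('h.py','w').write(s)
E
python3 - <<'E'
from h import *
r.set_gripper(.8); p=r.current_tool_pos(); r.move_linear([p[0],p[1],.2],vel=.2)
r.move_to([.40,.15,.3],quat(94))
oak("a"); say()
a=cv2.imread("pics/scene_a.png")[150:300,330:520]; cv2.imwrite("pics/s2.png",cv2.resize(a,None,fx=3,fy=3))
E
```

```text
oak x0.5909 y-0.3026 a12.0 [427. 175.]
oak x0.5810 y-0.1809 a-7.4 [379. 180.]
oak x0.4429 y-0.0394 a6.8 [325. 236.]
t14.8 tcp [0.3996 0.1501 0.2984] F [ 0.8 -0.   0.5] op 0.802
```

View pics/s2.png

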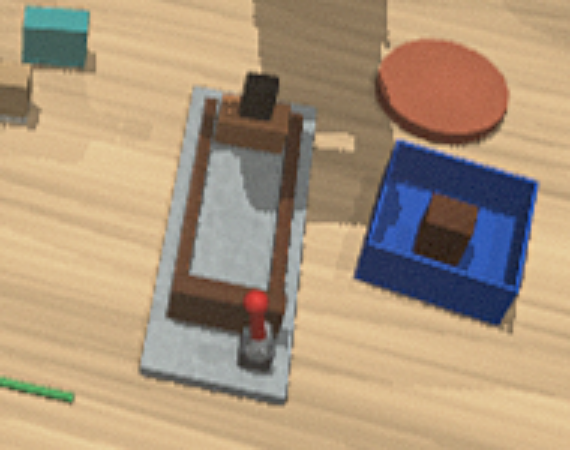

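View pics/top_a.png

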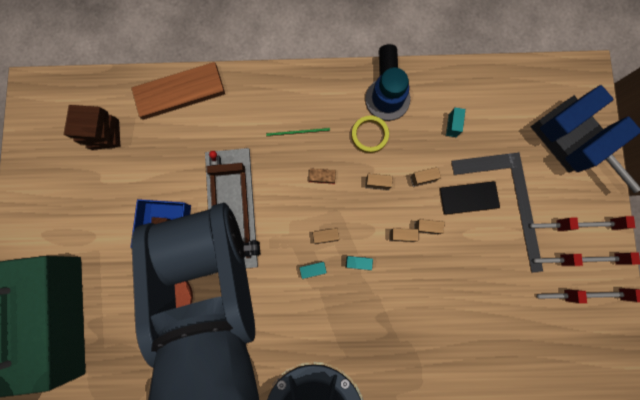

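The offcut is in the bin (crop 450,225) and the jaw is fully back. One oak block has been knocked from (377,226) to (404,235), right beside the one at (430,226). I'll take the three free blocks first.

```bash
cat >> h.py <<'E'
SL=[102.5,69.5,36.5,3.5,-29.5]
def pick(x,y,a,op=.98,z=.044):
    q=quat(90+a)
    r.move_to(P((x,y),.16),q); r.set_gripper(op,30)
    r.move_linear(P((x,y),z),vel=.13); f0=F()
    r.set_gripper(0,30); say("gripped")
    r.move_linear(P((x,y),.16),vel=.2)
def place(slot,zp=.060):
    q=quat(90+np.degrees(JA)); xy=jig(SL[slot],0)
    r.move_to(P(xy,.16),q)
    if r.current_opening()<.6: print("LOST"); return False
    r.move_linear(P(xy,.078),vel=.15)
    z=.078
    while z>zp:
        z=max(z-.003,zp); r.move_linear(P(xy,z),vel=.05)
        if r.current_contact_force()[2]>10: print("force at",z,F()); break
    f=np.array(r.current_contact_force()); say("placed","lat %.1f ax %.1f"%(f[:2]@EY,f[:2]@EX))
    r.set_gripper(.95)
    r.move_linear(P(xy,.16),vel=.2)
    return True
E
python3 - <<'E'
from h import *
pick(.4429,-.0399,6.8)
place(0)
r.move_to([.40,.15,.3],quat(94)); oak("b")
a=cv2.imread("pics/scene_b.png")[150:300,330:520]; cv2.imwrite("pics/s3.png",cv2.resize(a,None,fx=3,fy=3))
E
```

```text
t17.4 gripped tcp [ 0.4433 -0.04    0.0447] F [-0.9  0.4  5.1] op 0.742
t21.4 placed lat 0.6 ax 0.6 tcp [0.596  0.2138 0.0599] F [ 0.6  0.6 -0.5] op 0.746
oak x0.5910 y-0.3027 a11.7 [427. 175.]
oak x0.5811 y-0.1809 a-7.3 [379. 180.]
```

View pics/s3.png

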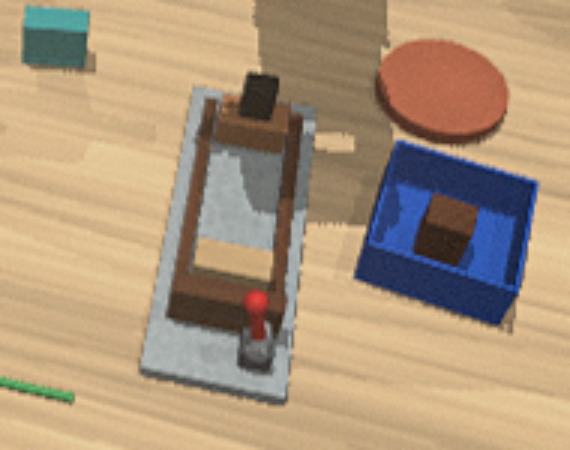

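The first block stands in the channel against the fence (crop 232,258). I'll place the next two and then look at the touching pair.

```bash
python3 - <<'E'
from h import *
pick(.5810,-.1814,-7.3); place(1)
pick(.5910,-.3030,11.8); place(2)
r.move_to([.40,.15,.3],quat(94)); oak("c")
a=cv2.imread("pics/scene_c.png")[150:300,200:500]; cv2.imwrite("pics/s4.png",cv2.resize(a,None,fx=2.6,fy=2.6))
a=cv2.imread("pics/top_c.png")[200:290,290:470]; cv2.imwrite("pics/t4.png",cv2.resize(a,None,fx=4,fy=4))
E
```

```text
t26.6 gripped tcp [ 0.5815 -0.1816  0.0449] F [-0.4  0.3  6.6] op 0.742
t31.0 placed lat 0.1 ax 1.5 tcp [0.5632 0.2117 0.06  ] F [ 1.5  0.2 -0.1] op 0.743
t35.4 gripped tcp [ 0.5915 -0.3033  0.0451] F [ 0.  -0.6  6.2] op 0.744
t40.2 placed lat 0.5 ax 1.3 tcp [0.5303 0.2096 0.06  ] F [1.3 0.6 0.1] op 0.746
```

View pics/s4.png

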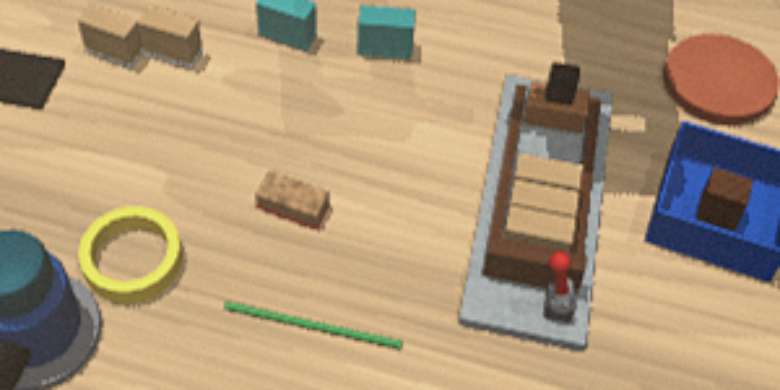

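View pics/t4.png

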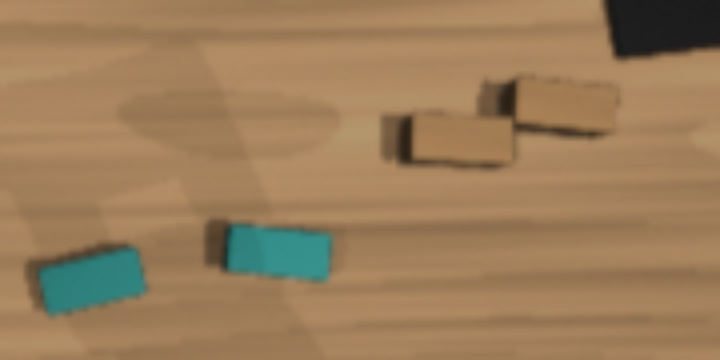

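Three blocks stand in the channel. The remaining pair touch at a corner, at top (405,234) and (430,226). I'll grip the nearer one across its 30 mm, away from its neighbour, and set it clear.

```bash
python3 - <<'E'
from h import *
d=dict(np.load("top_c.npz")); W=cloud(d)
m=((W[...,2]>.044)&(W[...,2]<.064)&(abs(W[...,0]-.45)<.06)&(abs(W[...,1]+.27)<.1)).astype(np.uint8)
uv=np.argwhere(m)[:,::-1]; p=onplane(d,uv,.054)[:,:2]
_,lab,cen=cv2.kmeans(np.float32(p),2,None,(3,50,1e-6),5,cv2.KMEANS_PP_CENTERS)
for k in range(2):
    # keep points away from the interface by fitting on all
    print(cen[k],np.round(rect(p[lab[:,0]==k]),4))
E
```

```text
[ 0.4602185  -0.30442938] [ 0.4603 -0.3044 30.4809 64.0242 -6.61  ]
[ 0.44099852 -0.23856242] [ 0.4406 -0.2382 30.3045 62.701  -2.8257]
```

```bash
python3 - <<'E'
from h import *
x,y,a=.4408,-.2382,-2.8
q=quat(a); r.set_gripper(.7,30)
print(r.inverse_kinematics(P((x,y+.008),.044),q), r.inverse_kinematics(P((x,y+.008),.044),quat(a+180)))
r.move_to(P((x,y+.008),.16),q)
r.move_linear(P((x,y+.008),.045),vel=.13)
r.set_gripper(0,25); say("grip")
r.move_linear(P((x,y+.010),.049),vel=.08)
r.move_linear(P((x,y+.056),.049),vel=.1)
r.move_linear(P((x,y+.056),.0455),vel=.05); say("down")
r.set_gripper(.7); r.move_linear(P((x,y+.056),.16),vel=.2)
r.move_to([.40,.15,.3],quat(94)); oak("d")
E
```

```text
[-5.74918588e-01  5.86801046e-01  1.92412529e+00 -4.44089210e-16
  6.30666313e-01 -5.26049369e-01] [-5.74918588e-01  5.86801046e-01  1.92412529e+00 -4.44089210e-16
  6.30666313e-01  2.61554328e+00]
t45.3 grip tcp [ 0.4411 -0.2304  0.0456] F [0.2 0.6 6.3] op 0.347
t46.4 down tcp [ 0.4412 -0.1828  0.0455] F [ 0.9 -0.2  1.4] op 0.352
oak x0.4601 y-0.3039 a-7.2 [430. 226.]
oak x0.4386 y-0.1905 a-1.4 [386. 236.]
```

```bash
python3 - <<'E'
from h import *
pick(.4394,-.1910,-2); place(3)
pick(.4601,-.3042,-7.5); place(4)
r.move_to([.40,.05,.35],quat(94)); oak("e"); say()
a=cv2.imread("pics/scene_e.png")[150:300,200:500]; cv2.imwrite("pics/s5.png",cv2.resize(a,None,fx=2.6,fy=2.6))
a=cv2.imread("pics/top_e.png")[140:280,180:300]; cv2.imwrite("pics/t5.png",cv2.resize(a,None,fx=4,fy=4))
E
```

```text
t52.1 gripped tcp [ 0.4398 -0.1912  0.0448] F [-0.4 -0.1  5.1] op 0.741
t56.6 placed lat -0.0 ax -0.6 tcp [0.4972 0.2073 0.0599] F [-0.6 -0.1 -1. ] op 0.746
t61.0 gripped tcp [ 0.4605 -0.3045  0.0448] F [-1.1  0.1  6.2] op 0.746
t65.8 placed lat 0.5 ax 0.8 tcp [0.4644 0.2052 0.0599] F [0.8 0.6 0. ] op 0.750
t67.8 tcp [0.4001 0.0505 0.3487] F [-0.4 -0.   0.1] op 0.952
```

View pics/s5.png

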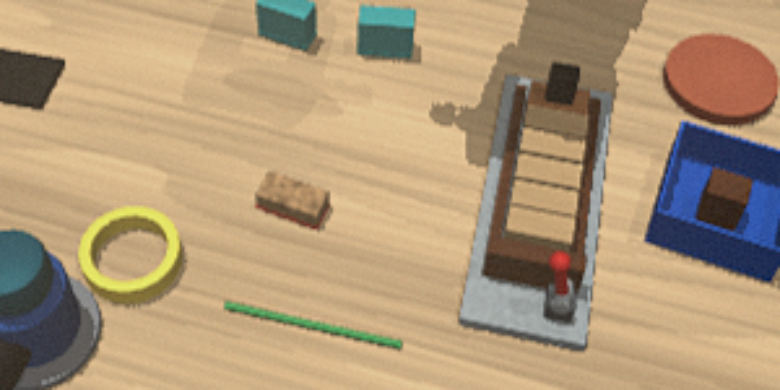

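View pics/t5.png

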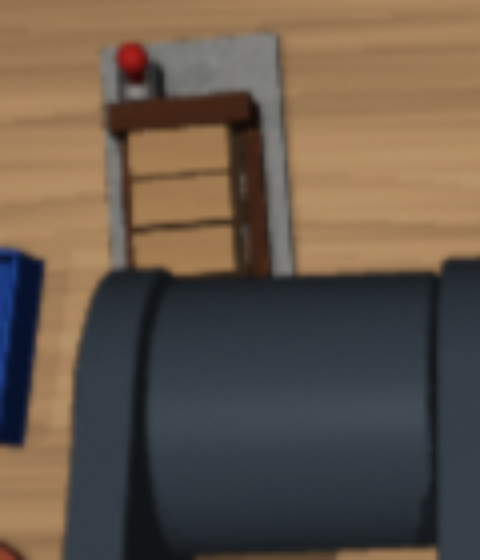

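All five blocks are in the channel, one behind another. Now I'll push the jaw up.

```bash
python3 - <<'E'
from h import *
q=quat(90+np.degrees(JA)); xy=jig(-78,0)
r.move_to(P(xy,.15),q); r.set_gripper(.7,60); r.move_linear(P(xy,.078),vel=.12); r.set_gripper(0,60); say("grip")
r.sleep(.2); f=np.array(r.current_contact_force()); print("lat %.1f ax %.1f"%(f[:2]@EY,f[:2]@EX))
x=-78
while x<-30:
    x+=1.0 if x>-52 else 2.0
    r.move_linear(P(jig(x,0),.078),vel=.025); r.sleep(.05)
    f=np.array(r.current_contact_force()); t=np.array(r.current_tool_pos())[:2]-JO
    print(x,"ax %.1f lat %.1f"%(f[:2]@EX,f[:2]@EY),"jig",(t@EX*1000).round(1),(t@EY*1000).round(1))
    if f[:2]@EX<-17: break
r.sleep(.5); say("end")
E
```

```text
t70.3 grip tcp [0.4163 0.202  0.0788] F [-0.2 -2.6  6.1] op 0.345
lat -2.6 ax -0.9
-76.0 ax -0.3 lat -2.4 jig -75.5 -0.0
-74.0 ax 0.3 lat -2.4 jig -73.5 -0.0
-72.0 ax -0.3 lat -1.9 jig -71.5 -0.0
-70.0 ax 0.6 lat -3.0 jig -69.5 -0.0
-68.0 ax -0.3 lat -2.4 jig -67.5 -0.0
-66.0 ax 0.2 lat -2.7 jig -65.5 -0.0
-64.0 ax -0.2 lat -1.7 jig -63.5 0.0
-62.0 ax -0.4 lat -1.2 jig -61.4 0.0
-60.0 ax -0.5 lat -1.2 jig -59.6 0.0
-58.0 ax -1.2 lat -1.8 jig -57.6 0.0
-56.0 ax -0.5 lat -2.1 jig -55.6 0.0
-54.0 ax -0.7 lat -0.4 jig -53.6 0.0
-52.0 ax -0.9 lat -1.5 jig -51.7 0.1
-50.0 ax -1.8 lat -0.9 jig -49.7 0.1
-49.0 ax -2.6 lat -0.7 jig -48.9 0.0
-48.0 ax -3.3 lat -0.5 jig -47.9 0.0
-47.0 ax -8.0 lat -0.1 jig -47.6 0.0
-46.0 ax -13.9 lat -0.5 jig -47.6 0.0
-45.0 ax -19.5 lat 0.5 jig -47.5 0.0
t76.7 end tcp [0.4463 0.204  0.0787] F [-20.4  -0.7  22.2] op 0.343
```

The pack came tight: the force rose to 20 N with the post stopped at -47.6 mm, against -48 expected. I'll release the jaw and check, then do the lever.

```bash
python3 - <<'E'
from h import *
r.move_linear(P(jig(-46.5,0),.078),vel=.02); r.sleep(.1); say("relax")
r.set_gripper(.7); xy=jig(-47,0); r.move_linear(P(xy,.17),vel=.15)
q=quat(90+np.degrees(JA))
r.move_to(P(jig(110,75),.2),q); r.set_gripper(0,20)
shot("f")
r.move_linear(P(jig(159,72),.2),vel=.2)
r.move_linear(P(jig(159,72),.104),vel=.15)
for y in range(68,10,-4):
    r.move_linear(P(jig(159,y),.104),vel=.06)
    f=np.array(r.current_contact_force())
    if abs(f).max()>2: print(y,f.round(1))
    if abs(f).max()>12: break
say(); 
r.move_linear(P(jig(159,y),.13),vel=.1)
shot("g")
a=cv2.imread("pics/scene_f.png")[150:300,360:500]; b=cv2.imread("pics/scene_g.png")[150:300,360:500]
cv2.imwrite("pics/s6.png",cv2.resize(np.hstack([a,b]),None,fx=2.8,fy=2.8))
E
```

```text
t77.0 relax tcp [0.4463 0.204  0.0788] F [-10.5  -0.5  14. ] op 0.345
t84.6 tcp [0.6517 0.2292 0.104 ] F [ 0.3 -0.5  0.3] op -0.003
```

View pics/s6.png

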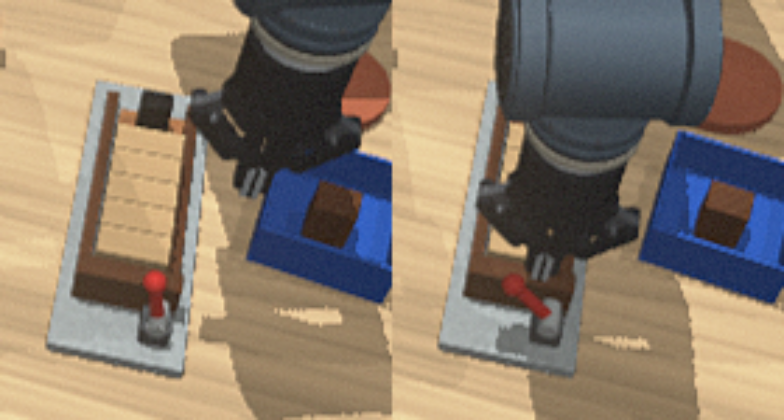

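The left half shows the pack standing between jaw and fence. The right half shows the lever part-way down, with its ball at (513,285). Now I'll press it down from above.

```bash
python3 - <<'E'
from h import *
r.move_linear(P(jig(159,-22),.135),vel=.1)
z=.120
r.move_linear(P(jig(159,-22),z),vel=.08)
while z>.070:
    z-=.002
    r.move_linear(P(jig(159,-22),z),vel=.05)
    f=np.array(r.current_contact_force())
    if z<.09 or f[2]>3: print(round(z,3),f.round(1), r.current_tool_pos()[2].round(4))
    if f[2]>14: break
r.move_linear(P(jig(159,-22),.2),vel=.15)
r.move_to([.35,.0,.35],quat(94)); oak("k"); say()
a=cv2.imread("pics/scene_k.png")[150:300,360:500]; b=cv2.imread("pics/top_k.png")[130:280,180:300]
cv2.imwrite("pics/s7.png",cv2.resize(np.hstack([a,b]),None,fx=3,fy=3))
d=dict(np.load("scene_k.npz")); W=cloud(d); hsv=cv2.cvtColor(d["pixels"],cv2.COLOR_RGB2HSV)
m=((hsv[...,0]<5)|(hsv[...,0]>175))&(hsv[...,1]>170)&(hsv[...,2]>90)&(W[...,0]>.55)&(W[...,0]<.75)&(abs(W[...,1]-.21)<.08)
p=W[m]; q=p[:,:2]-JO; print("red",m.sum(),"jig y",(q@EY*1000).min().round(1),(q@EY*1000).max().round(1),"z",(p[:,2]*1000).max().round(1))
E
```

```text
0.102 [-1.5 -8.9  7.8] 0.1028
0.1 [ -1.8 -14.6  13. ] 0.1013
0.098 [ -3.2 -21.1  18. ] 0.0999
t91.0 tcp [3.506e-01 1.000e-04 3.497e-01] F [-0.4  0.1  0.2] op 0.001
red 86 jig y -15.8 27.6 z 90.4
```

View pics/s7.png

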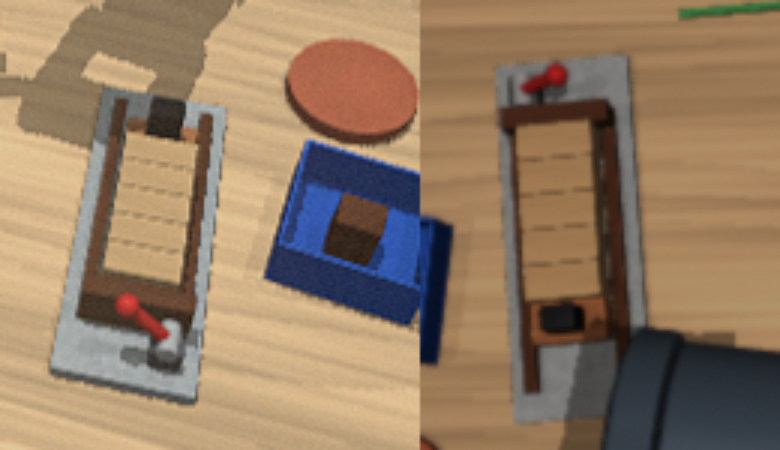

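The finger came down just past the ball, so the lever stayed at about 0.75 rad, with nothing else disturbed. I'll follow the ball's arc from above it instead.

```bash
python3 - <<'E'
from h import *
q=quat(90+np.degrees(JA))
r.move_to(P(jig(158,0),.18),q)
th=.62
while th<1.5:
    cy=30-55*np.sin(th)+5; zt=40+55*np.cos(th)+10+22
    r.move_linear(P(jig(158,cy),zt/1000),vel=.06 if th>.65 else .12)
    f=np.array(r.current_contact_force())
    print("%.2f"%th,f.round(1),np.round(r.current_tool_pos()[2],4))
    if abs(f).max()>16: break
    th+=.05
r.sleep(.2)
p=r.current_tool_pos(); r.move_linear([p[0],p[1],.2],vel=.15)
r.move_to([.35,.0,.35],quat(94)); shot("l"); say()
a=cv2.imread("pics/scene_l.png")[150:300,360:500]; b=cv2.imread("pics/top_l.png")[130:280,180:300]
cv2.imwrite("pics/s8.png",cv2.resize(np.hstack([a,b]),None,fx=3,fy=3))
d=dict(np.load("scene_l.npz")); W=cloud(d); hsv=cv2.cvtColor(d["pixels"],cv2.COLOR_RGB2HSV)
m=((hsv[...,0]<5)|(hsv[...,0]>175))&(hsv[...,1]>170)&(hsv[...,2]>90)&(W[...,0]>.55)&(W[...,0]<.75)&(abs(W[...,1]-.21)<.08)
p=W[m]; q=p[:,:2]-JO; print("red",m.sum(),"jig y",(q@EY*1000).min().round(1),(q@EY*1000).max().round(1),"z",(p[:,2]*1000).max().round(1))
E
```

```text
0.62 [ 0.2 -0.2 -0.2] 0.1176
0.67 [ 0.4  0.7 -0.4] 0.1157
0.72 [-1.   0.5  0.2] 0.1133
0.77 [ 0.1 -0.5 -0.6] 0.1113
0.82 [ 0.3  0.2 -0.2] 0.1095
0.87 [ 0.6 -0.7  1.9] 0.1074
0.92 [ 0.1 -1.   1.3] 0.1052
0.97 [-0.2  0.1  1.4] 0.1029
1.02 [-0.5  0.2  0.4] 0.1005
1.07 [ 0.4 -0.3  0.2] 0.0981
1.12 [ 0.7 -0.3  0.3] 0.0957
1.17 [-0.3  0.2  0.4] 0.0932
1.22 [-0.1  0.3 -0.1] 0.0907
1.27 [-0.5  0.8  0.3] 0.0881
1.32 [ 0.   0.7 -0.4] 0.0854
1.37 [-0.2 -0.6  0.5] 0.0828
1.42 [-0.6 -0.   5.1] 0.0809
1.47 [-7.3 -1.3 20.4] 0.08
t100.2 tcp [3.506e-01 1.000e-04 3.497e-01] F [-0.8 -0.1  0.5] op 0.001
red 109 jig y -31.5 23.7 z 62.5
```

View pics/s8.png

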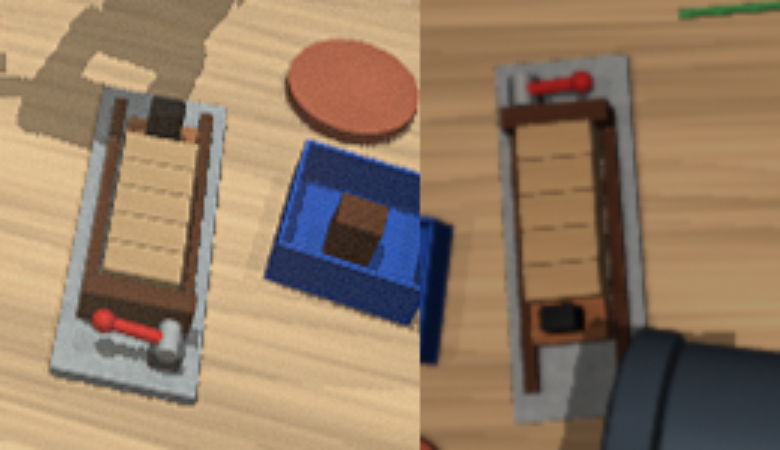

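The lever is at its lower stop: 20 N of resistance, ball at crop (103,320). A last check on pack tightness and the bystanders.

```bash
python3 - <<'E'
from h import *
d=dict(np.load("top_l.npz")); W=cloud(d); hsv=cv2.cvtColor(d["pixels"],cv2.COLOR_RGB2HSV)
J=W[...,:2]-JO; jx=J@EX; jy=J@EY; z=W[...,2]
m=(z>.063)&(z<.075)&(abs(jy)<.045)&(jx<.13)&(jx>-.04)&(hsv[...,2]>110)
p=onplane(d,np.argwhere(m)[:,::-1],.069)[:,:2]; print("pack",np.round(rect(p),4), "jig x",np.percentile((p-JO)@EX*1000,[1,99]).round(1),"y",np.percentile((p-JO)@EY*1000,[1,99]).round(1))
m=(z>.084)&(z<.1)&(abs(jy)<.04)&(jx<0)&(jx>-.1)
p=onplane(d,np.argwhere(m)[:,::-1],.092)[:,:2]; print("post x",((p-JO)@EX*1000).min().round(1),((p-JO)@EX*1000).max().round(1))
d0=dict(np.load("top0.npz")); D=cv2.absdiff(d["pixels"],d0["pixels"]).max(2)
for n,(u,v) in dict(sand=(322,176),pencil=(298,132),tape=(370,133),phone=(470,197),tq1=(312,270),tq2=(360,263),tq3=(457,122)).items(): print(n,(D[v-12:v+12,u-25:u+25]>50).sum())
E
```

```text
pack [  0.5391   0.2111  62.7874 148.6592 -86.2285] jig x [-27.2 118.2] y [-29.7  31.7]
post x -59.2 -36.9
sand 0
pencil 0
tape 0
phone 0
tq1 1115
tq2 377
tq3 0
```

```bash
python3 - <<'E'
from h import *
r.move_to([.22,.504,.253],quat(66)); r.sleep(.3); shot("m"); d=dict(np.load("top_m.npz"))
for R,c,z,h in blocks(d,show=False):
    if 80<h[0]<95: print(np.round(R,4))
say()
E
```

```text
[ 0.7364 -0.392  32.7027 67.2854 79.6193]
[ 0.3728 -0.1215 29.8541 64.134  -7.2511]
[ 3.57900e-01 -4.90000e-03  2.98374e+01  6.38532e+01  1.17537e+01]
t102.5 tcp [0.2202 0.5039 0.2531] F [ 0.3 -0.3 -1.1] op 0.002
```

View pics/top_m.png

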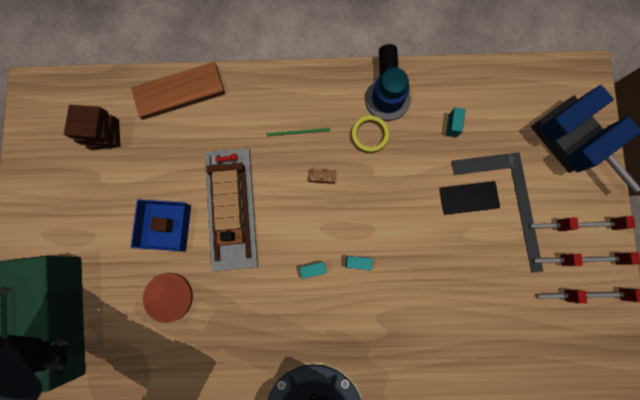

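The top view shows the pack of five clamped in the jig at (227,200), the lever down at (227,158), the offcut in the bin at (161,225) and the bystanders unmoved.

```bash
python3 -c "
from h import *
r.hand_in(); print(r.current_t())"
```

```text
the job is handed in; nothing more can be done
the job is handed in; nothing more can be done
```

The job is done and handed in at about 103 s. The offcut is in the blue bin. All five oak blocks are packed tight against the fence, and the red lever is fully down.

- **Jaw back:** I drew it back until it met its stop at the expected position. That was before any block went in.
- **Blocks:** One block was knocked against its neighbour during the run. I set it clear and regripped it before placing it.
- **Pressing the pack:** The push force rose to about 20 N with the jaw post 0.4 mm past its calculated tight position. In the last picture the pack measured 149 mm long, against 150 mm expected.
- **Lever:** The first push from above came down past the ball and left the lever at about 0.75 rad. The second push followed the ball's arc and met the stop at about 1.4 rad with 20 N.
- **Bystanders:** The sanding block, pencil, tape, phone and the turquoise blocks are where they started. A picture comparison flagged two turquoise blocks, which I put down to the arm in the way. With the arm clear, both measured at their starting positions.

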